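# Roll down the tiles and park the pin on the line

### The job

The two terracotta tiles on the panel still stand high on their foam tape. Bed both fully home by rolling the rolling pin over them under your fingertips, pressing from on top of it, firmly but not so hard that a tile could crack; never grip, lift or drag the pin and keep your fingers off the tiles. Then roll it on and stop it squarely on the pencil line of the far batten, let go, and leave everything else on the bench alone.

Things in the scene. Friction and masses are not known exactly. Their poses are not given: they have to be found in the camera images.
- pin_center (a point): centre of the rolling pin, a smooth grey silicone barrel 66 mm in diameter and 260 mm long with a 70 mm wooden handle fixed at each end, 0.2 to 0.3 kg; the barrel dents about 1 mm under 10 N. y runs along the cylinder; x and z turn as it rolls. It starts lying across the near batten, parallel to the tiles
- pin: the pin itself, same point and axes. It rolls half as far as a fingertip pressing on its top moves. Tacky: stays where left on a level face, but rolls back if let go half-way up the edge of a higher tile or batten. 8 to 15 N of finger force is a firm hand; over 30 N, even for an instant (a hard landing), a tile would crack. Fingers reaching down beside it count as gripping
- mark (a point): middle of the pencil line on the top face of the far batten, 20 mm above the bench; the line runs along this point's y over the batten's whole 340 mm, so its ends show beyond the pin. x points away from the tiles (the panel's x), z up. A pin lying on the line has its centre 33 mm above this point
- panel: fixed cement board 200 (x) x 340 (y) x 12 mm, flat on the bench, with a bamboo batten along y at each end: near one x = -96 to -44 mm, top 21 mm above the bench; far one x = 44 to 94 mm, top 20 mm, pencil line at x = 69 mm; tiles between x = -41 and 41 mm. Origin: centre of the underside; x is the direction to roll, near to far batten; z up
- tile_a: one of two handmade terracotta finger tiles, 40 (panel's x) x 200 (y) mm, side by side at 42 mm pitch; which lies near and which far varies. One is nearly 2 mm thicker than the other (7.2 to 9 mm), which the pose does not tell. Origin: on the backing board's top (12 mm above the bench) under the tile's centre, axes as the panel's. It stands on 2.5 mm foam tape
- tile_a_press (a joint): how far tile a is pressed down, m: about 0 at the start (2.5 mm too high), 0.0025 fully home, its top then 7.2 to 9 mm above the board. It moves only straight down, stays where left, gives way slowly under some 9 N in all (the pin's weight counts but is not enough), and is hard once home. Noisy
- tile_b: one of two handmade terracotta finger tiles, 40 (panel's x) x 200 (y) mm, side by side at 42 mm pitch; which lies near and which far varies. One is nearly 2 mm thicker than the other (7.2 to 9 mm), which the pose does not tell. Origin: on the backing board's top (12 mm above the bench) under the tile's centre, axes as the panel's. It stands on 2.5 mm foam tape
- tile_b_press (a joint): how far tile b is pressed down, m: about 0 at the start (2.5 mm too high), 0.0025 fully home, its top then 7.2 to 9 mm above the board. It moves only straight down, stays where left, gives way slowly under some 9 N in all (the pin's weight counts but is not enough), and is hard once home. Noisy
- scraper: bystander: orange plastic scraper, blade 100 mm wide, lying beside the panel at its +y side; origin: underside centre
- carabiner: bystander: steel carabiner about 100 mm long beside the panel at its -y side; origin: underside centre
- tape_roll: bystander: roll of white foam tape, 90 mm across, 20 mm high, beside the panel at its -y side; origin: underside centre
- bowl: bystander: white ceramic bowl, 130 mm across, 55 mm high, to the right; origin: underside centre
- insole: bystander: yellow silicone insole, about 300 mm long, lying flat to the left; origin: underside centre
- tile_stack: bystander: three spare tiles in a stack, 24 mm high, to the right; origin: underside centre
- pencil: bystander: a pencil lying beyond the panel's far edge; origin: underside centre

How it is judged (in metres and radians):
On the way:
1. both tiles are pressed fully home (each within 0.5 mm of its 2.5 mm travel) (value of joint each of tile_a_press, tile_b_press above 0.002 m), for 0.2 s.
At the end, for the whole second after the job is handed in: Both tiles are fully home (pressed at least 2 of 2.5 mm); the pin lies at rest on the far batten with its axis within 7 mm of the pencil line, within 30 mm of the line's middle along the line, and parallel to it within 5 degrees; the robot touches nothing (all of step 1 and x of pin_center in the frame of mark between -0.007 and 0.007 m and y of pin_center in the frame of mark between -0.03 and 0.03 m and z of pin_center in the frame of mark below 0.038 m and angle between the y axis of pin_center and the y axis of mark, either way round below 0.09 rad and linear speed of pin below 0.01 m/s).
It fails at once if the pin is pressed by the fingers with more than 30 N (a tile would crack) (contact force between the fingers and pin above 30 N).
It fails at once if the pin is gripped or pushed from its side (fingers touching it while the grasp point is lower than its top), or lifted (its centre over 66 mm above the bench) ((contact force between the fingers and pin above 1 N and height (world z) of the grasp point below 0.082 m) or height (world z) of pin_center above 0.066 m).
It fails at once if the pin is dragged along without turning (faster than 60 mm/s at less than 0.7 rad/s) (linear speed of pin above 0.06 m/s and angular speed of pin below 0.7 rad/s).
It fails at once if a tile is touched by the fingers or the arm (contact force between any of the fingers, the arm and tile_a above 1 N or contact force between any of the fingers, the arm and tile_b above 1 N).
It fails at once if another thing on the bench is moved by more than 20 mm (distance of any of scraper, carabiner, tape_roll, bowl, insole, tile_stack, pencil from where it was at the start of the episode above 0.02 m).
It also fails if it takes over 72 s, if anything falls off the work surface, if the arm or the gripper's body presses on something with over 40 N, if the wrist force passes 120 N, or if a joint passes its speed limit or range.

### The arm

A 6-joint arm with a two-finger parallel gripper is mounted at the origin on the work surface. World frame = base frame: x ahead of the robot, y to its left, z up, the work surface at z = 0. Lengths are in mm, angles in rad, forces in N, time in s.
With the tool pointing down it reaches from about 300 to 1000 mm from the base axis. Payload 5.1 kg.
Tool frame: the origin (TCP) lies midway between the tips of the shut fingers; the grasp point (between the pads) lies 19 mm behind it; z points along the fingers, y is the line along which they close (so a half turn about z gives the same grasp; the last joint's range is limited). The gripper opens to 95 mm and grips with 3 to 60 N. Pads are 20 mm wide; open, the fingers measure 119 mm over their backs; the gripper's body (75 mm by 180 mm) begins 59 mm behind the grasp point.
Start: joints at [-1.431, 0.124, 1.65, -0, 1.367, -0.083], TCP at [143.592, -633.929, 214.656] pointing down, gripper open.
Joint ranges: [-2.61, 2.61], [-1.02, 2.33], [0.03, 2.71], [-1.35, 4.49], [0.32, 2.68], [-2.91, 2.91]. Speed limits (rad/s): [2.57, 2.57, 3.14, 3.14, 3.14, 3.14].

### API

Orientations are given as a unit quaternion [x, y, z, w].
In Python, from rig import observe, viewer, job, spotter gives the robot as it stands.
- The arm moves only by the shell command python3 -m creep 'ROWS'. ROWS is JSON, a list of rows, each a list of 7 numbers: the turn, a rotation vector about the tool's x, y, z in rad, then the shift along the tool's x, y, z in mm, then the opening, from 0 (shut) to 1 (fully open). A call has 1 to 12 rows; each row shifts and turns the commanded pose from where the row before left it, along the tool's axes as they then stand; what a row does not reach is not made up. A row lasts 1/10 s, in which the tool goes at most 50 mm and 8.59 degrees, less where a joint would pass 70% of its speed; a pose out of reach is approached as far as the arm can. A call is refused whole if a number of a shift passes 50 or a number of a turn 0.15, either way. A call with a gripper value outside its range is refused whole. The fingers move at their own pace and stop on an object; the grip force is fixed at half the most. Time passes only in rows, so rows that do not move let the fingers close. It gives the time, the measured TCP pose, the force, the opening and the grip force at its end, in the units of the state.
- observe(): the state, without advancing time (a new reading comes with each control period).
- viewer.capture(name): name is "side" or "top" or "wrist"; returns (picture, depth): 384x512x3 uint8, blue, green, red; 384x512 float32, mm along the optical axis (not along the pixel's ray), 0 where there is no reading.
- viewer.camera_info(name): a dict with "camera_matrix" (3x3 intrinsics, pixels), "R" (3x3) and "t" (3): a world point X has camera coordinates R X + t; the wrist camera has in their place "tool_from_camera" (4x4, takes a point from camera to tool coordinates, whose origin is the TCP and whose axes are the flange's). Camera axes: x right, y down, z forward; pixel columns grow to the right and rows downward; lengths in mm; the calibration is good to about 2 mm. The wrist camera is an equidistant fisheye: a pixel r from the principal point sees the ray r / f radians off the axis. A picture is of the moment at which its call begins: read the wrist's pose just before it. camera_info takes no time and is no camera call.
- job.finish_job(): hands the job in; it is judged then, once.
Trained networks look in the newest picture that a camera, given by its name, has taken for a name from the list of things; names that differ only in an ending like _2 or _b are one class to them, and where a whole thing is asked for, a point or a joint stands for the part that bears it (a point fixed in the world has none). Each returns a list of dicts, best first, with "p" (0 to 1); they miss things now and then, are a little off and sometimes report something else, mostly with a low value. They report only what shows in the picture. A call takes as long as a camera call.
- spotter.boxes_of(target, camera): "centre" ([column, row] in pixels, amid what is visible of it).
- spotter.pinpoint(target, camera): "centre" ([column, row] in pixels: a listed point, or the origin of a listed thing).
The state is a dict: "clock": time; "q": joint angles; "qd": joint speeds; "joint_torque": joint torques, N m; "position": TCP position; "eef_rot": TCP orientation; "contact_force": force on the tool from outside, world axes, zero at the start; "moment": the same for the moment, N m; "finger_gap": finger opening in mm; "finger_force": force on a finger pad.
Only numpy, scipy, OpenCV 4.12 (cv2) and the standard library are available. Lean on these libraries where they do the work, as an engineer would, in place of code of your own. Each camera call takes 0.05 s, during which the arm holds its last target. There are 200 camera calls.

## Working session

There is one attempt and no reset: what is moved stays moved. The work goes in short steps, Python scripts to look and compute and a shell command to move; the robot and the scene stay as the last step left them, time stands still between calls to the robot, and variables do not carry over. Pictures are saved under pics/ and viewed, at most 10 in all, crops included, and the job is handed in when it is done.

```bash
ls; mkdir -p pics; cat > h.py <<'E'
import numpy as np, cv2
from rig import observe, viewer, job, spotter
from scipy.spatial.transform import Rotation as Rot
def world(cam,uv,z=None,depth=None):
    c=viewer.camera_info(cam);K=np.array(c["camera_matrix"]);R=np.array(c["R"]);t=np.array(c["t"])
    d=np.linalg.inv(K)@np.array([uv[0],uv[1],1.0])
    if depth is not None: return R.T@(d*depth-t)
    o=-R.T@t; w=R.T@d
    return o+w*(z-o[2])/w[2]
def proj(cam,X):
    c=viewer.camera_info(cam);K=np.array(c["camera_matrix"])
    p=K@(np.array(c["R"])@X+np.array(c["t"]));return p[:2]/p[2]
E
python3 - <<'E'
from h import *
s=observe();print(s)
for cam in("top","side"):
    im,d=viewer.capture(cam);cv2.imwrite(f"pics/{cam}0.png",im);np.save(f"pics/{cam}0.npy",d)
    for n in("pin_center","mark","panel","tile_a","tile_b","scraper","pencil"):
        r=spotter.pinpoint(n,cam)[:2]
        print(cam,n,[(np.round(q["centre"]),round(q["p"],2),np.round(world(cam,q["centre"],{"pin_center":54,"mark":20,"panel":0,"tile_a":12,"tile_b":12}.get(n,0)))) for q in r])
E
```

```text
pics
{'clock': 0.0, 'q': array([-1.43057043e+00,  1.24481161e-01,  1.65169008e+00, -4.04629267e-05,
        1.36747364e+00, -8.26036504e-02]), 'qd': array([ 2.75046998e-04,  1.05803698e-03,  1.31097226e-04, -4.16405039e-05,
        9.40731408e-04,  1.09796853e-03]), 'joint_torque': array([-1.52525994e-03, -4.17608500e+01, -3.59931350e+01,  7.73066562e-02,
        4.93559707e-02, -1.87880155e-04]), 'position': array([ 143.51096674, -633.29709661,  213.39303315]), 'eef_rot': array([ 9.93798812e-01,  1.11188434e-01, -4.93617029e-05, -1.02511762e-03]), 'contact_force': array([-0.09315   ,  0.5028542 ,  0.06577425]), 'moment': array([-0.00392769,  0.0220466 , -0.02563719]), 'finger_force': 0.0, 'finger_gap': 94.88457478138756}
top pin_center [(array([241., 208.]), 0.77, array([531.,  65.,  54.])), (array([394., 170.]), 0.23, array([ 652., -442.,   54.]))]
top mark [(array([235., 171.]), 0.88, array([662.,  87.,  20.]))]
top panel [(array([240., 193.]), 0.96, array([588.,  72.,   0.]))]
top tile_a [(array([243., 196.]), 0.81, array([577.,  61.,  12.])), (array([241., 184.]), 0.71, array([6
[... 289 characters left out ...]
_center [(array([248., 196.]), 0.81, array([528.,  52.,  54.]))]
side mark [(array([282., 195.]), 0.6, array([664.,  80.,  20.])), (array([312., 228.]), 0.54, array([ 691., -155.,   20.]))]
side panel [(array([263., 204.]), 0.62, array([589.,  66.,   0.]))]
side tile_a [(array([270., 200.]), 0.8, array([617.,  73.,  12.])), (array([255., 200.]), 0.49, array([564.,  82.,  12.]))]
side tile_b [(array([270., 200.]), 0.8, array([617.,  73.,  12.])), (array([255., 200.]), 0.49, array([564.,  82.,  12.]))]
side scraper [(array([234., 181.]), 0.47, array([526., 286.,   0.]))]
side pencil [(array([296., 195.]), 0.39, array([729., 104.,  -0.])), (array([268., 200.]), 0.38, array([616.,  90.,   0.]))]
```

```bash
python3 - <<'E'
from h import *
im=cv2.imread("pics/top0.png");cv2.imwrite("pics/c0.png",cv2.resize(im[130:250,140:340],(800,480),interpolation=cv2.INTER_CUBIC))
E
```

```text
(no output)
```

View pics/c0.png

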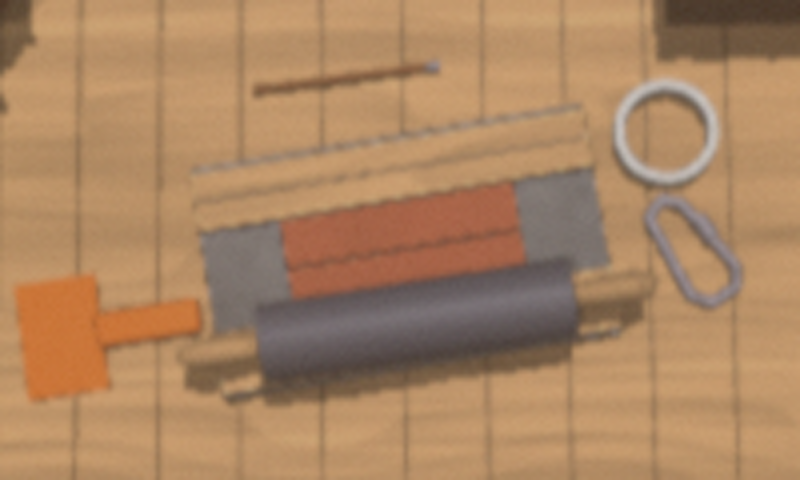

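The top view shows the pin across the near batten (crop centre about (415,315)). The far batten's pencil line runs from about (195,207) to (590,150). The panel is yawed about 9°. I'm moving above it for a wrist-camera look.

```bash
python3 -m creep '[[0,0,0,29,-29,0,1],[0,0,0,29,-29,0,1],[0,0,0,29,-29,0,1],[0,0,0,29,-29,0,1],[0,0,0,29,-29,0,1],[0,0,0,29,-29,0,1],[0,0,0,29,-29,0,1],[0,0,0,29,-29,0,1],[0,0,0,29,-29,0,1],[0,0,0,29,-29,0,1]]'
python3 -m creep '[[0,0,0,29,-29,0,1],[0,0,0,29,-29,0,1],[0,0,0,29,-29,0,1],[0,0,0,29,-29,0,1],[0,0,0,29,-29,0,1],[0,0,0,29,-29,0,1],[0,0,0,29,-29,0,1],[0,0,0,29,-29,0,1],[0,0,0,29,-29,0,1],[0,0,0,0,0,0,1],[0,0,0,0,0,0,1]]'
python3 - <<'E'
from h import *
s=observe();print(s["position"],s["eef_rot"],s["contact_force"],s["clock"])
im,d=viewer.capture("wrist");cv2.imwrite("pics/w1.png",im);np.save("pics/w1.npy",d)
print({k:np.round(v,3).tolist() if not isinstance(v,(str,dict)) else v for k,v in viewer.camera_info("wrist").items()})
for n in("pin_center","mark","panel","tile_a"):
    print(n,[(np.round(q["centre"],1),round(q["p"],2)) for q in spotter.pinpoint(n,"wrist")[:3]])
E
```

```text
clock: 1.8
position: [363.0, -285.6, 215.0]
eef_rot: [0.994, 0.111, 0.0, 0.0]
contact_force: [1.0, -0.7, -0.4]
finger_gap: 95.1
finger_force: 0.0
clock: 2.9
position: [559.3, 25.9, 214.5]
eef_rot: [0.994, 0.112, -0.0, 0.0]
contact_force: [-0.0, 0.6, -0.2]
finger_gap: 95.4
finger_force: 0.0
[559.25527769  25.86241442 214.45661567] [ 9.93697891e-01  1.12090759e-01 -3.78802105e-04  1.38907345e-04] [-0.02435585  0.59229705 -0.20533856] 2.9
{'camera_matrix': [[297.319, 0.0, 257.21], [0.0, 297.319, 188.061], [0.0, 0.0, 1.0]], 'tool_from_camera': [[-0.0, -0.966, -0.257, 71.934], [1.0, -0.0, -0.001, 0.412], [0.001, -0.257, 0.966, -170.326], [0.0, 0.0, 0.0, 1.0]]}
pin_center [(array([226.7, 195.3]), 0.9)]
mark [(array([232.6,  83.3]), 0.61)]
panel [(array([233.1, 134. ]), 0.79)]
tile_a [(array([229.1, 152.5]), 0.91), (array([230.9, 120.1]), 0.57)]
```

View pics/w1.png

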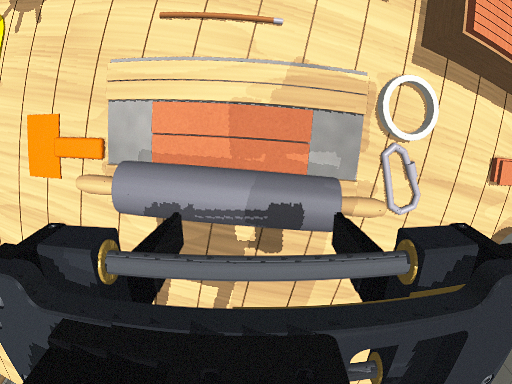

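The wrist view shows the pin barrel spanning columns 113–342 at rows 162–230. The pencil line runs from about (108,78) to (367,97), and the tiles lie in columns 152–313.

```bash
cat >> h.py <<'E'
def wray(uv,pos,quat):
    c=viewer.camera_info("wrist");K=np.array(c["camera_matrix"]);T=np.array(c["tool_from_camera"])
    d=np.array([uv[0]-K[0,2],uv[1]-K[1,2]])/K[0,0];r=np.hypot(*d)
    v=np.array([*(d/r*np.sin(r)),np.cos(r)])
    R=Rot.from_quat(quat).as_matrix()
    return R@T[:3,3]+np.array(pos),R@T[:3,:3]@v
def wpt(uv,z,pos,quat):
    o,v=wray(uv,pos,quat);return o+v*(z-o[2])/v[2]
def wproj(X,pos,quat):
    c=viewer.camera_info("wrist");K=np.array(c["camera_matrix"]);T=np.array(c["tool_from_camera"])
    X=np.linalg.inv(T)@np.append(Rot.from_quat(quat).as_matrix().T@(np.array(X)-pos),1)
    th=np.arctan2(np.hypot(X[0],X[1]),X[2]);u=X[:2]/np.hypot(X[0],X[1])
    return K[:2,2]+K[0,0]*th*u
E
python3 - <<'E'
from h import *
P=np.array([559.26,25.86,214.46]);Q=np.array([.993698,.112091,-.000379,.000139])
im=cv2.imread("pics/w1.png").astype(int);g=im.sum(2)
pts=[]
for c in range(116,362,6):
    r0=78+(c-108)*18/259
    rr=np.arange(int(r0)-6,int(r0)+8);col=g[rr,c];pts.append((c,rr[col.argmin()]))
W=np.array([wpt(p,20,P,Q) for p in pts])
m=np.abs(np.polyval(np.polyfit(W[:,1],W[:,0],1),W[:,1])-W[:,0])<4
f=np.polyfit(W[m,1],W[m,0],1);print("line",f,m.sum(),len(m),"yaw deg",np.degrees(np.arctan(-f[0])))
# end points
print("ends",[wpt(p,20,P,Q).round(1) for p in((107,78),(367,96))])
for n,uv,z in(("mark",(232.6,83.3),20),("pin",(226.7,195.3),54),("panel",(233.1,134),0),("t1",(229.1,152.5),12),("t2",(230.9,120.1),12)): print(n,wpt(uv,z,P,Q).round(1))
# barrel: front(top) silhouette edge rows: grey to tile
print("barrel side ends mid",[wpt(p,54,P,Q).round(1) for p in((113,187),(342,208))],"handle tips",[wpt(p,54,P,Q).round(1) for p in((76,183),(386,208))])
# pin depth cloud
d=np.load("pics/w1.npy");o=[]
c=viewer.camera_info("wrist");K=np.array(c["camera_matrix"])
for u in range(120,338,3):
  for v in range(168,215,2):
    if d[v,u]>0:
      oo,vv=wray((u,v),P,Q);T=np.array(c["tool_from_camera"]);ax=Rot.from_quat(Q).as_matrix()@T[:3,2]
      o.append(oo+vv*d[v,u]/(vv@ax))
o=np.array(o);o=o[(o[:,2]>60)&(o[:,2]<92)];print(len(o),o[:,2].max())
from scipy.optimize import least_squares
def res(p): # x0,slope,z
    cs=1/np.hypot(1,p[1]);return np.hypot((o[:,0]-p[0]-p[1]*(o[:,1]-60))*cs,o[:,2]-p[2])-33
s=least_squares(res,[530,-.16,54],loss="soft_l1");print("cyl x@y60,slope,z",s.x,np.abs(s.fun).mean(),"yaw",np.degrees(np.arctan(-s.x[1])))
E
```

```text
line [-1.53504056e-01  6.71247070e+02] 41 41 yaw deg 8.727013688035415
ends [array([637. , 246.3,  20. ]), array([683.2, -88.5,  20. ])]
mark [656.   78.3  20. ]
pin [527.3  54.7  54. ]
panel [593.2  65.4   0. ]
t1 [570.3  64.7  12. ]
t2 [610.9  71.1  12. ]
barrel side ends mid [array([504.9, 198.1,  54. ]), array([542.2, -83.3,  54. ])] handle tips [array([497.4, 255.5,  54. ]), array([ 554.4, -141.2,   54. ])]
1588 88.64151446416804
cyl x@y60,slope,z [ 5.25741525e+02 -1.35420875e-01  5.40016053e+01] 0.5080404384798939 yaw 7.712129164265548
```

```bash
python3 -m creep '[[0,0,0.04,0,0,0,1],[0,0,0.04,0,0,0,1],[0,0,0,-19,-18,0,1],[0,0,0,-19.5,-17.6,0,1],[0,0,0,0,0,40,1],[0,0,0,0,0,40,1],[0,0,0,0,0,25,1],[0,0,0,0,0,12,1],[0,0,0,0,0,0,1],[0,0,0,0,0,0,1],[0,0,0,0,0,0,1]]'
```

```text
clock: 4.25
position: [517.6, 54.8, 99.9]
eef_rot: [0.997, 0.071, 0.002, 0.0]
contact_force: [0.2, 0.2, 1.3]
finger_gap: 95.0
finger_force: 0.0
```

```bash
python3 -m creep '[[0,0,0,0,0,4,1],[0,0,0,0,0,3,1],[0,0,0,0,0,0,1],[0,0,0,0,0,0,1]]'; for i in 1; do python3 -m creep '[[0,0,0,0,0,1,1],[0,0,0,0,0,0,1]]'; done;  python3 -m creep '[[0,0,0,0,0,1,1],[0,0,0,0,0,0,1]]';  python3 -m creep '[[0,0,0,0,0,1,1],[0,0,0,0,0,0,1]]'
```

```text
clock: 4.65
position: [516.0, 55.0, 90.6]
eef_rot: [0.997, 0.071, -0.0, -0.0]
contact_force: [-0.7, 0.1, -0.4]
finger_gap: 95.0
finger_force: 0.0
clock: 4.85
position: [516.0, 55.0, 89.6]
eef_rot: [0.997, 0.071, -0.0, -0.0]
contact_force: [0.1, -0.6, 0.1]
finger_gap: 94.9
finger_force: 0.0
clock: 5.05
position: [515.9, 55.0, 88.5]
eef_rot: [0.997, 0.071, -0.0, -0.0]
contact_force: [0.4, 0.2, -0.5]
finger_gap: 95.2
finger_force: 0.0
clock: 5.25
position: [515.9, 55.0, 87.5]
eef_rot: [0.997, 0.071, -0.0, -0.0]
contact_force: [0.3, -1.6, 0.4]
finger_gap: 94.9
finger_force: 0.0
```

```bash
for i in 1; do python3 -m creep '[[0,0,0,0,0,0.5,1],[0,0,0,0,0,0,1]]'; python3 -m creep '[[0,0,0,0,0,0.5,1],[0,0,0,0,0,0,1]]';python3 -m creep '[[0,0,0,0,0,0.4,1],[0,0,0,0,0,0,1]]'; done | egrep 'pos|contact'
```

```text
position: [516.2, 55.0, 87.3]
contact_force: [0.2, -0.3, 0.1]
position: [516.5, 55.0, 87.2]
contact_force: [-0.3, 0.1, 3.2]
position: [516.8, 55.0, 87.1]
contact_force: [-0.3, 0.5, 5.8]
```

```bash
(python3 -m creep '[[0,0,0,0,0,0.4,1],[0,0,0,0,0,0.3,1],[0,0,0,2,0,0,1],[0,0,0,3,0,0,1]]';  python3 -m creep '[[0,0,0,4,0,0,1],[0,0,0,4,0,0,1],[0,0,0,4,0,0,1],[0,0,0,3,0,0,1],[0,0,0,0,0,0,1],[0,0,0,0,0,0,1]]') | egrep 'pos|contact'
python3 - <<'E'
from h import *
for cam in("wrist",):
    s=observe();im,d=viewer.capture(cam);cv2.imwrite("pics/w2.png",im);np.save("pics/w2.npy",d)
    for n in("pin_center","mark"):
        print(n,[(np.round(q["centre"],1),round(q["p"],2),wpt(q["centre"],{"mark":20}.get(n,54),s["position"],s["eef_rot"]).round(1)) for q in spotter.pinpoint(n,"wrist")[:2]])
E
```

```text
position: [522.2, 55.8, 87.1]
contact_force: [-0.7, 1.0, 7.5]
position: [537.2, 57.9, 87.1]
contact_force: [0.2, 0.6, 7.6]
pin_center []
mark [(array([255.6,  51.7]), 0.74, array([656. ,  75.9,  20. ])), (array([480.4, 175.9]), 0.39, array([ 591. , -163.3,   20. ]))]
```

View pics/w2.png

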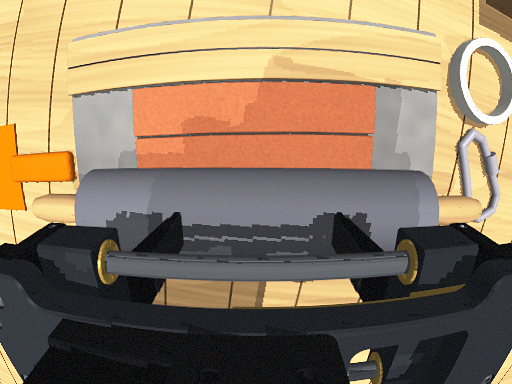

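The pin has rolled ahead and its front silhouette is now at row ~170. The fingers rest on its top near (165,225) and (350,225), and the axis looks parallel to the tile edges.

```bash
cat >> h.py <<'E'
from scipy.optimize import least_squares
MARK=np.array([659.2,79.0]);YAW=np.radians(8.73);EX=np.array([np.cos(YAW),np.sin(YAW)]);EY=np.array([-EX[1],EX[0]])
def pin(save=None):
    s=observe();P,Q=s["position"],s["eef_rot"];im,d=viewer.capture("wrist")
    if save: cv2.imwrite(save,im)
    c=viewer.camera_info("wrist");T=np.array(c["tool_from_camera"]);R=Rot.from_quat(Q).as_matrix();ax=R@T[:3,2]
    o=[]
    for v in range(60,216,2):
        for u in range(70,450,4):
            if d[v,u]>0 and max(im[v,u].astype(int))-min(im[v,u].astype(int))<35:
                oo,vv=wray((u,v),P,Q);o.append(oo+vv*d[v,u]/(vv@ax))
    o=np.array(o);o=o[(o[:,2]>56)&(o[:,2]<95)]
    L=np.c_[(o[:,:2]-MARK)@EX+69,(o[:,:2]-MARK)@EY,o[:,2]]
    f=lambda p:np.hypot((L[:,0]-p[0]-p[1]*L[:,1])/np.hypot(1,p[1]),L[:,2]-p[2])-33
    m=np.median(L[:,0])
    r=least_squares(f,[m,0,54],loss="soft_l1")
    t=(P[:2]-MARK)@EX+69
    print(f"n{len(L)} pin x {r.x[0]:.1f} yaw {-np.degrees(r.x[1]):.1f} z {r.x[2]:.1f} res {np.abs(r.fun).mean():.2f} ymid {(np.percentile(L[:,1],1)+np.percentile(L[:,1],99))/2:.1f} | tcp x {t:.1f} y {(P[:2]-MARK)@EY:.1f} z {P[2]:.1f} rel {t-r.x[0]:.1f} F {np.round(s['contact_force'],1)} t {s['clock']:.2f}")
E
python3 -c "
from h import *
pin()"
```

```text
Traceback (most recent call last):
  File "h.py", line 36, in pin
    oo,vv=wray((u,v),P,Q);o.append(oo+vv*d[v,u]/(vv@ax))
          ~~~~^^^^^^^^^^^
  File "h.py", line 14, in wray
    c=viewer.camera_info("wrist");K=np.array(c["camera_matrix"]);T=np.array(c["tool_from_camera"])
ValueError: time passes only in moves, steps and waits
```

```bash
sed -i 's/viewer.camera_info(\(.*\));K/CI(\1);K/; s/c=viewer.camera_info("wrist");T/c=CI("wrist");T/' h.py; sed -i '4i from functools import lru_cache\n@lru_cache(None)\ndef CI(n): return viewer.camera_info(n)' h.py; grep -n CI h.py | head; python3 -c "
from h import *
pin()"
```

```text
6:def CI(n): return viewer.camera_info(n)
8:    c=CI(cam);K=np.array(c["camera_matrix"]);R=np.array(c["R"]);t=np.array(c["t"])
14:    c=CI(cam);K=np.array(c["camera_matrix"])
17:    c=CI("wrist");K=np.array(c["camera_matrix"]);T=np.array(c["tool_from_camera"])
25:    c=CI("wrist");K=np.array(c["camera_matrix"]);T=np.array(c["tool_from_camera"])
34:    c=CI("wrist");T=np.array(c["tool_from_camera"]);R=Rot.from_quat(Q).as_matrix();ax=R@T[:3,2]
n2021 pin x -55.2 yaw -0.9 z 54.1 res 0.46 ymid -2.3 | tcp x -54.8 y -2.3 z 87.1 rel 0.4 F [0.2 0.4 7.3] t 7.05
```

```bash
(python3 -m creep '[[0,0,0,0,0,-4,1],[0,0,0,-6,0,0,1],[0,0,0,-6,0,0,1],[0,0,0,0,0,1.5,1],[0,0,0,0,0,0.7,1],[0,0,0,0,0,0.7,1],[0,0,0,0,0,0.6,1],[0,0,0,0,0,0.6,1],[0,0,0,0,0,0.3,1],[0,0,0,0,0,0,1]]';  python3 -m creep '[[0,0,0,2,0,0,1],[0,0,0,3,0,0,1],[0,0,0,4,0,0,1],[0,0,0,4,0,0,1],[0,0,0,4,0,0,1]]'; python3 -m creep '[[0,0,0,3,0,0,1],[0,0,0,3,0,0,1],[0,0,0,0,0,0,1]]') | egrep 'pos|contact'
python3 -c "
from h import *
pin()"
```

```text
position: [525.6, 56.4, 86.9]
contact_force: [1.0, 1.9, 7.8]
position: [542.7, 58.7, 87.2]
contact_force: [-1.1, 1.0, 9.3]
position: [548.7, 59.6, 87.1]
contact_force: [-0.3, 1.4, 8.3]
n2076 pin x -42.7 yaw -0.9 z 54.1 res 0.47 ymid -2.5 | tcp x -43.1 y -2.4 z 87.1 rel -0.4 F [-0.3  1.4  8.3] t 8.90
```

```bash
(python3 -m creep '[[0,0,0,3,0,0.3,1],[0,0,0,3,0,0.3,1],[0,0,0,3,0,0.3,1],[0,0,0,3,0,0,1]]';  python3 -m creep '[[0,0,0,3,0,0,1],[0,0,0,3,0,0,1],[0,0,0,3,0,0,1],[0,0,0,1,0,0,1],[0,0,0,0,0,0,1]]'; python3 -m creep '[[0,0,0,0,0,0.3,1],[0,0,0,0,0,0,1]]') | egrep 'pos|contact'
python3 -c "
from h import *
pin()"
```

```text
position: [560.7, 61.3, 86.5]
contact_force: [-0.0, 0.5, 7.4]
position: [569.9, 62.5, 85.6]
contact_force: [0.7, 0.4, 6.7]
position: [569.8, 62.6, 85.3]
contact_force: [0.1, -0.3, 5.3]
n1376 pin x -32.2 yaw -0.9 z 52.5 res 0.48 ymid -2.2 | tcp x -21.8 y -2.7 z 85.3 rel 10.4 F [ 0.1 -0.3  5.3] t 10.05
```

```bash
(python3 -m creep '[[0,0,0,0,0,-4,1],[0,0,0,-7,0,0,1],[0,0,0,-8,0,0,1],[0,0,0,-7,0,0,1],[0,0,0,0,0,2,1],[0,0,0,0,0,0.7,1],[0,0,0,0,0,0.7,1],[0,0,0,0,0,0.6,1],[0,0,0,0,0,0.6,1],[0,0,0,0,0,0.4,1],[0,0,0,0,0,0,1]]';  python3 -m creep '[[0,0,0,0,0,0.3,1],[0,0,0,0,0,0.2,1],[0,0,0,0,0,0,1]]'; python3 -m creep '[[0,0,0,3,0,0,1],[0,0,0,3,0,0,1],[0,0,0,4,0,0,1],[0,0,0,4,0,0,1],[0,0,0,4,0,0,1],[0,0,0,4,0,0,1],[0,0,0,0,0,0,1]]') | egrep 'pos|contact'
python3 -c "
from h import *
pin()"
```

```text
position: [548.5, 59.6, 84.9]
contact_force: [-0.6, 0.1, 6.9]
position: [548.9, 59.7, 84.9]
contact_force: [-0.2, 0.8, 8.3]
position: [571.4, 62.8, 85.3]
contact_force: [0.5, 0.5, 9.0]
n2151 pin x -18.3 yaw -0.9 z 52.2 res 0.47 ymid -2.6 | tcp x -20.3 y -2.7 z 85.3 rel -2.0 F [0.5 0.5 9. ] t 12.20
```

```bash
(python3 -m creep '[[0,0,0,0,0,0.4,1],[0,0,0,0,0,0.4,1],[0,0,0,0,0,0,1]]';  python3 -m creep '[[0,0,0,0,0,0,1],[0,0,0,0,0,0,1],[0,0,0,0,0,0,1],[0,0,0,0,0,0,1]]') | egrep 'pos|contact'
python3 -c "
from h import *
pin()"
```

```text
position: [571.6, 62.8, 85.2]
contact_force: [-0.1, 0.7, 10.6]
position: [571.6, 62.9, 85.2]
contact_force: [0.0, 0.9, 11.5]
n2140 pin x -18.1 yaw -0.9 z 52.2 res 0.47 ymid -2.8 | tcp x -20.0 y -2.7 z 85.2 rel -1.9 F [ 0.   0.9 11.5] t 12.95
```

```bash
(python3 -m creep '[[0,0,0,0,0,-5,1],[0,0,0,-6,0,0,1],[0,0,0,-5,0,0,1],[0,0,0,0,0,2,1],[0,0,0,0,0,0.7,1],[0,0,0,0,0,0.6,1],[0,0,0,0,0,0.6,1],[0,0,0,0,0,0.5,1],[0,0,0,0,0,0,1]]';  python3 -m creep '[[0,0,0,2,0,0,1],[0,0,0,3,0,0,1],[0,0,0,3,0,0,1],[0,0,0,2,0,0,1]]'; python3 -m creep '[[0,0,0,3,0,0,1],[0,0,0,2,0,0,1],[0,0,0,2,0,0,1]]') | egrep 'pos|contact'
python3 -c "
from h import *
pin()"
```

```text
position: [559.4, 61.2, 84.6]
contact_force: [0.2, 1.4, 9.9]
position: [569.4, 62.5, 85.2]
contact_force: [-2.2, -1.2, 12.5]
position: [576.5, 63.5, 85.3]
contact_force: [-1.8, 0.4, 12.2]
n2414 pin x -9.3 yaw -0.9 z 52.3 res 0.47 ymid -2.8 | tcp x -15.1 y -2.8 z 85.3 rel -5.9 F [-1.8  0.4 12.2] t 14.60
```

```bash
(python3 -m creep '[[0,0,0,2,0,0,1],[0,0,0,2,0,0,1],[0,0,0,2,0,0,1],[0,0,0,2,0,0,1]]';  python3 -m creep '[[0,0,0,2,0,0,1],[0,0,0,2,0,0,1],[0,0,0,2,0,0,1],[0,0,0,2,0,0,1]]') | egrep 'pos|contact'
python3 -c "
from h import *
pin()"
```

```text
position: [585.1, 64.7, 86.4]
contact_force: [-1.8, -0.0, 15.0]
position: [593.6, 66.0, 86.9]
contact_force: [-0.4, 1.6, 15.4]
n1846 pin x -0.9 yaw -0.9 z 54.0 res 0.47 ymid -2.6 | tcp x 2.2 y -2.9 z 86.9 rel 3.1 F [-0.4  1.6 15.4] t 15.45
```

```bash
(python3 -m creep '[[0,0,0,3,0,0,1],[0,0,0,3,0,0,1],[0,0,0,3,0,0,1],[0,0,0,3,0,0,1]]';  python3 -m creep '[[0,0,0,3,0,0,1],[0,0,0,3,0,0,1],[0,0,0,0,0,0,1]]') | egrep 'pos|contact'
python3 -c "
from h import *
pin()"
```

```text
position: [605.7, 67.7, 87.0]
contact_force: [-0.7, -0.0, 14.6]
position: [611.9, 68.5, 86.9]
contact_force: [1.3, 0.5, 14.9]
n1270 pin x 8.3 yaw -0.9 z 54.2 res 0.46 ymid -2.9 | tcp x 20.6 y -3.2 z 86.9 rel 12.3 F [ 1.3  0.5 14.9] t 16.20
```

```bash
(python3 -m creep '[[0,0,0,0,0,-7,1],[0,0,0,-8,0,0,1],[0,0,0,-8,0,0,1],[0,0,0,-9,0,0,1],[0,0,0,0,0,2,1],[0,0,0,0,0,0.8,1],[0,0,0,0,0,0.8,1],[0,0,0,0,0,0.8,1],[0,0,0,0,0,0.8,1],[0,0,0,0,0,0.8,1],[0,0,0,0,0,0,1]]';  python3 -m creep '[[0,0,0,2,0,0,1],[0,0,0,3,0,0,1],[0,0,0,4,0,0,1],[0,0,0,4,0,0,1],[0,0,0,4,0,0,1],[0,0,0,4,0,0,1]]'; python3 -m creep '[[0,0,0,4,0,0,1],[0,0,0,4,0,0,1],[0,0,0,4,0,0,1],[0,0,0,4,0,0,1],[0,0,0,4,0,0,1],[0,0,0,4,0,0,1],[0,0,0,3,0,0,1],[0,0,0,0,0,0,1]]') | egrep 'pos|contact'
python3 -c "
from h import *
pin()"
```

```text
position: [586.0, 65.1, 86.4]
contact_force: [-0.8, 1.3, 10.0]
position: [607.5, 68.1, 87.0]
contact_force: [-0.5, 1.4, 12.0]
position: [634.3, 71.9, 87.0]
contact_force: [-0.0, 1.0, 12.6]
n1418 pin x 33.4 yaw -0.8 z 54.1 res 0.46 ymid -3.2 | tcp x 43.3 y -3.3 z 87.0 rel 9.9 F [-0.   1.  12.6] t 18.75
```

```bash
(python3 -m creep '[[0,0,0,0,0,-7,1],[0,0,0,-7,0,0,1],[0,0,0,-8,0,0,1],[0,0,0,-8,0,0,1],[0,0,0,0,0,2,1],[0,0,0,0,0,0.8,1],[0,0,0,0,0,0.8,1],[0,0,0,0,0,0.8,1],[0,0,0,0,0,0.8,1],[0,0,0,0,0,0.8,1],[0,0,0,0,0,0,1]]';  python3 -m creep '[[0,0,0,2,0,0,1],[0,0,0,3,0,0,1],[0,0,0,4,0,0,1],[0,0,0,4,0,0,1],[0,0,0,4,0,0,1],[0,0,0,4,0,0,1]]'; python3 -m creep '[[0,0,0,4,0,0,1],[0,0,0,4,0,0,1],[0,0,0,4,0,0,1],[0,0,0,4,0,0,1],[0,0,0,4,0,0,1],[0,0,0,4,0,0,1],[0,0,0,2,0,0,1],[0,0,0,0,0,0,1]]') | egrep 'pos|contact'
python3 -c "
from h import *
pin()"
```

```text
position: [610.0, 68.4, 86.6]
contact_force: [-0.4, 1.3, 6.4]
position: [631.3, 71.5, 86.8]
contact_force: [0.5, 1.0, 6.7]
position: [656.5, 75.0, 86.2]
contact_force: [-0.4, -0.2, 6.3]
n1438 pin x 56.1 yaw -0.8 z 53.3 res 0.46 ymid -3.6 | tcp x 65.7 y -3.6 z 86.2 rel 9.6 F [-0.4 -0.2  6.3] t 21.30
```

```bash
(python3 -m creep '[[0,0,0,0,0,-5,1],[0,0,0,-7,0,0,1],[0,0,0,-8,0,0,1],[0,0,0,-8,0,0,1],[0,0,0,0,0,2,1],[0,0,0,0,0,0.8,1],[0,0,0,0,0,0.8,1],[0,0,0,0,0,0.8,1],[0,0,0,0,0,0.8,1],[0,0,0,0,0,0.4,1],[0,0,0,0,0,0,1]]';  python3 -m creep '[[0,0,0,2,0,0,1],[0,0,0,3,0,0,1],[0,0,0,3,0,0,1],[0,0,0,3,0,0,1],[0,0,0,3,0,0,1],[0,0,0,3,0,0,1]]'; python3 -m creep '[[0,0,0,3,0,0,1],[0,0,0,3,0,0,1],[0,0,0,2,0,0,1],[0,0,0,0,0,0,1],[0,0,0,0,0,0,1]]') | egrep 'pos|contact'
python3 -c "
from h import *
pin('pics/w3.png')"
```

```text
position: [633.6, 71.9, 85.7]
contact_force: [0.1, 1.3, 6.7]
position: [650.8, 74.3, 86.1]
contact_force: [-0.7, 0.5, 7.2]
position: [658.7, 75.4, 86.1]
contact_force: [0.2, -0.5, 6.1]
n2117 pin x 69.2 yaw -0.8 z 53.1 res 0.45 ymid -3.8 | tcp x 68.0 y -3.5 z 86.1 rel -1.2 F [ 0.2 -0.5  6.1] t 23.55
```

View pics/w3.png

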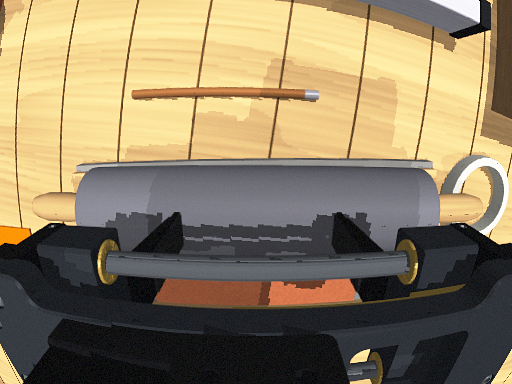

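The pin now lies on the far batten, with the panel's far edge just visible at row ~162. I'll lift off and check the line's ends from further back.

```bash
python3 -m creep '[[0,0,0,0,0,-3,1],[0,0,0,0,0,-10,1],[0,0,0,0,0,-40,1],[0,0,0,0,0,-40,1],[0,0,0,-40,0,-20,1],[0,0,0,-40,0,0,1],[0,0,0,-20,0,0,1],[0,0,0,0,0,0,1],[0,0,0,0,0,0,1]]'| egrep 'pos|contact|clock'
python3 -c "
from h import *
pin('pics/w4.png');s=observe()
for a,b in((69,160),(69,-160),(69,0)):
    print(wproj([*(MARK+EX*(a-69)+EY*b),20],s['position'],s['eef_rot']).round(1))
for n in('mark','tile_a','pin_center'): print(n,[(np.round(q['centre']),round(q['p'],2)) for q in spotter.pinpoint(n,'wrist')[:2]])
im=cv2.imread('pics/w4.png');cv2.imwrite('pics/c4.png',cv2.resize(im[60:300,40:480],(800,436),interpolation=cv2.INTER_CUBIC))
"
```

```text
clock: 24.5
position: [557.8, 60.9, 197.0]
contact_force: [0.7, -0.6, 0.4]
n1749 pin x 69.2 yaw -0.7 z 53.0 res 0.54 ymid -3.6 | tcp x -34.0 y -2.5 z 197.0 rel -103.2 F [ 0.7 -0.6  0.4] t 24.50
[124.2  92.9]
[385.   89.8]
[254.   84.8]
mark []
tile_a [(array([257., 124.]), 0.88), (array([255., 160.]), 0.76)]
pin_center [(array([256.,  81.]), 0.8), (array([254., 124.]), 0.62)]
```

View pics/c4.png

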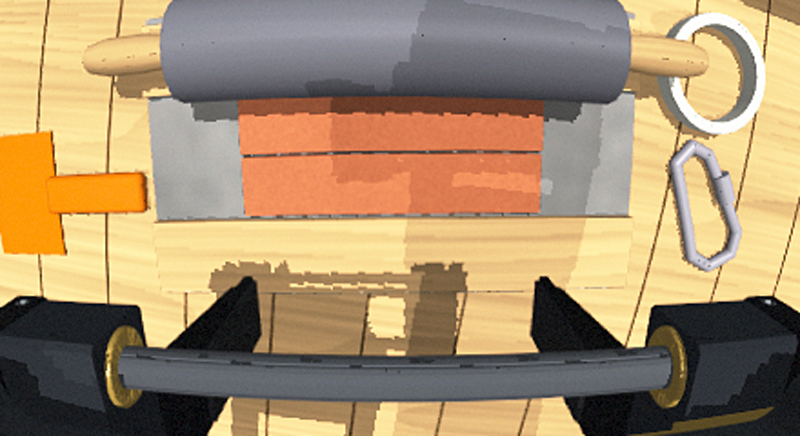

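The crop shows the pin across the far batten, the tile seam at about (390,152), and the near batten's edges at rows 217 and 292. I'm checking those known edges against the estimated frame, along with the tile heights.

```bash
python3 -c "
from h import *
s=observe();P,Q=s['position'],s['eef_rot'];im,d=viewer.capture('wrist')
def L(p):return np.array([(p[:2]-MARK)@EX+69,(p[:2]-MARK)@EY,p[2]]).round(1)
f=lambda c,r:(40+c*.55,60+r*.55)
for n,uv,z in(('seam 0',f(390,152),20),('-44',f(390,217.5),21),('-96',f(390,292),21),('near tile -41',f(390,214),19.2),('L end 170',f(156,222),21),('R end -170',f(632,218),21)): print(n,L(wpt(uv,z,P,Q)))
T=np.array(CI('wrist')['tool_from_camera']);ax=Rot.from_quat(Q).as_matrix()@T[:3,2]
for n,c0,r0 in(('far tile',200,126),('near tile',200,164),('near batten',200,194),('board L',140,150)):
    z=[]
    for u in range(c0,c0+60 if c0>150 else c0+25,2):
        for v in range(r0,r0+8):
            if d[v,u]>0: o,w=wray((u,v),P,Q);z.append((o+w*d[v,u]/(w@ax))[2])
    print(n,np.median(z))
"
```

```text
seam 0 [ 0.2  0.1 20. ]
-44 [-42.9   0.6  21. ]
-96 [-95.2   1.3  21. ]
near tile -41 [-41.    0.6  19.2]
L end 170 [-43.8 165.8  21. ]
R end -170 [ -44.2 -169.1   21. ]
far tile 21.262996858723398
near tile 19.510485900174643
near batten 21.140617800732457
board L 12.32306146432515
```

```bash
python3 -c "
from h import *
print(job.finish_job())"
```

```text
the job is handed in; nothing more can be done
None
```

I handed the job in at about 25 s. By my measurements both tiles are fully home (tops at about 19.2 and 21.0 mm), and the pin rests on the far batten within about 1 mm of the pencil line, 4 mm off its middle and 1° off parallel. Finger force read at most about 15 N, and the arm is clear; the hand-in returned no verdict.

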